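# Stop the stirrer and raise its splash guard

### The arm

A 7-joint arm with a two-finger parallel gripper is mounted at the origin on the work surface. World frame = base frame: x ahead of the robot, y to its left, z up, the work surface at z = 0. Lengths are in m, angles in rad, forces in N, time in s.
With the tool pointing down it reaches from about 0.4 to 0.925 m from the base axis. Payload 5.6 kg.
Tool frame: the origin (TCP) lies at the very end of the fingers, on their centre line; the grasp point (between the pads) lies 19 mm behind it; z points along the fingers, y is the line along which they close (so a half turn about z gives the same grasp; the last joint's range is limited). The gripper opens to 85 mm and grips with 20 to 120 N. Pads are 22 mm wide; open, the fingers measure 114 mm over their backs; the gripper's body (76 mm by 85 mm) begins 54 mm behind the grasp point. The pads swing forward as they close: fully open they stand 13 mm farther back than shut.
Start: joints at [1.256, 0.468, -0.012, 1.603, 0.006, 1.071, -0.056], TCP at [0.174, -0.626, 0.195] pointing down, gripper open.
Joint ranges: [-2.53, 2.53], [-0.31, 2.02], [-1.57, 1.55], [0.28, 2.44], [-1.29, 4.43], [0.15, 1.84], [-2.92, 2.92]. Speed limits (rad/s): [2.57, 2.57, 3.14, 3.14, 3.14, 3.14, 3.14].

### API

Orientations are given as a rotation vector (axis times angle).
In Python, from rig import r, optics, workorder gives the robot as it stands.
- The arm moves only by the tool jog_arm, never from a script. Its argument "rows" is a list of rows, each an object with "hand": the opening, from 0 (shut) to 1 (fully open); "dp": the shift along the tool's x, y, z in cm, a list of three; "twist": the turn about the tool's z in degrees. In form: [{"hand": hand, "dp": [dx, dy, dz], "twist": twist}, ...]. A call has 1 to 5 rows; each row is the pose to reach, as a shift and turn from the pose commanded when the call began, along the tool's axes at that moment; what a row does not reach only later rows make up. A row lasts 1/8 s, in which the tool goes at most 62.5 mm and 10.7 degrees, less where a joint would pass 70% of its speed; a pose out of reach is approached as far as the arm can. A call with a gripper value outside its range is refused whole. The fingers move at their own pace and stop on an object; the grip force is fixed at half the most. Time passes only in rows, so rows that repeat a pose let the fingers close. It gives the time, the measured TCP pose, the force, the opening and the grip force at its end, in the units of the state.
- r.sense(): the state, without advancing time (a new reading comes with each control period).
- optics.snapshot(name): name is "scene" or "top" or "wrist"; returns a dict with "color" (400x640x3 uint8, red, green, blue), "fx", "fy", "cx", "cy" (pixels), "R" (3x3) and "t" (3): a world point X has camera coordinates R X + t. Camera axes: x right, y down, z forward; pixel columns grow to the right and rows downward; lengths in m; the calibration is good to about 2 mm. A picture is of the moment at which its call begins. There is no depth.
- workorder.close_job(): hands the job in; it is judged then, once.
The state is a dict: "t": time; "q": joint angles; "joint_velocities": joint speeds; "joint_efforts": joint torques, N m; "ee_pos": TCP position; "tcp_rot": TCP orientation; "ft_force": force on the tool from outside, world axes, zero at the start; "moment": the same for the moment, N m; "grip_width": finger opening in m; "grip_force": force on a finger pad.
Only numpy, scipy, OpenCV 4.12 (cv2) and the standard library are available. Lean on these libraries where they do the work, as an engineer would, in place of code of your own. Each camera call takes 0.05 s, during which the arm holds its last target. There are 200 camera calls.

### The job

Press the red button all the way down to stop the stirrer; after that, push the yellow bar of the clear splash guard up and back with the fingertips until the counterweight takes over and the guard stays fully raised by itself, so that the beaker can be reached. Only press and push: do not grip or force the guard, do not press the green button, and leave the beaker and the other things on the bench standing where they are.

Things in the scene. Friction and masses are not known exactly. Their poses are not given: they have to be found in the camera images.
- station: Stirring station fixed to the bench: white base plate 12 mm thick, blue stirrer with round white top plate at 45 mm, two grey posts 130 mm tall at the rear carrying the guard's hinge. Origin on the bench; x points from the yellow bar (front, roughly towards the robot) to the hinge, y is parallel to bar and hinge, z up. Plate spans x -110 to +160, y +-115 mm. Yaw is within 0.35 rad of the robot's x.
- guard_hinge (a point): Middle of the guard's hinge axis, fixed, 110 mm above the bench, at x = +130 mm in the station's frame; the hinge axis runs along the station's y.
- guard_bar (a point): Centre of the yellow push bar: 16 mm diameter, 200 mm long, parallel to the hinge, 230 mm from it, at the front end of two side arms (90 mm either side). Lowered, it lies 208 mm in front of the hinge and 207 mm above the bench. A clear plate fills 35 to 185 mm from the hinge; there a clear skirt hangs straight down 80 mm, 41 mm behind the bar. In front of and below the bar all is free down to the base plate.
- guard (a joint): Guard angle, rad: 0 = lowered (start), 1.30 = fully raised on its rear stop. The bar moves up and back about the hinge; the arms stand 25 degrees + this angle above level. A steel counterweight behind the hinge sets the balance at about 0.72: below it the guard sinks to 0, above it swings on to 1.30 by itself and stays. Hinge damped (0.12 Nm per rad/s); some 1 to 3 N at the bar moves it.
- stop_button_top (a point): Middle of the top of the red stop button: cap of 30 mm diameter on a black collar of 46 mm diameter on a grey box 70 x 70 x 45 mm fixed to the bench; the top is 67 mm above the bench. Stands to the left or the right of the station (the red and green buttons swap places).
- stop_button (a joint): Travel of the red button in m: 0 = out, 0.006 = fully down; it is pressed straight down against a spring (1.5 N to start, 5 N fully down) and comes back when released.
- start_button_top (a point): Middle of the top of the green start button, of the same shape and height as the red one, on its own grey box on the other side of the station. Leave alone.
- start_button (a joint): Travel of the green button in m: 0 = out, 0.006 = fully down. Must not be pressed.
- beaker: Loose glass beaker, 52 mm diameter, 70 mm tall, standing on the stirrer's top plate under the guard, its rim 115 mm above the bench. Origin at the centre of its underside, z up.
- brown_bottle_a: Loose amber glass jar with black cap, 64 mm diameter, 130 mm tall, at the left of the bench. Origin: centre of its underside, z up.
- brown_bottle_b: A second such amber jar, at the left farther from the robot. Origin: centre of its underside, z up.
- wash_bottle: Loose white wash bottle with a thin red spout, 66 mm diameter, 190 mm tall, to one side of the station behind a button box. Origin: centre of its underside, z up.
- flask: Loose green glass flask with a slim neck, 76 mm diameter, 145 mm tall, on the other side of the station behind a button box. Origin: centre of its underside, z up.
- pipette_bulb: Loose orange pipette bulb, 60 mm diameter, 75 mm tall, standing at the right of the bench. Origin: centre of its underside, z up.
- petri_dish: Loose flat glass dish, 70 mm diameter, 15 mm tall, lying at the right of the bench. Origin: centre of its underside, z up.
Things that resemble listed ones, but are neither listed nor needed, are in the scene too. Leave any blue or purple look-alike of the part that bears stop_button_top alone.

How it is judged:
On the way, in this order (a step that is already met when the one before it is completed fails the run):
1. the red button is pressed all the way down while the guard is still lowered (value of joint stop_button above 0.0048 m and value of joint guard below 0.15 rad), for 0.05 s.
2. the guard has been pushed well past its balance point (value of joint guard above 0.9 rad), for 0.2 s.
At the end, for the whole second after the job is handed in: The guard rests fully raised by itself (joint above 1.2 rad, still), both buttons are out again, the beaker is upright within 20 mm and every other loose thing upright within 30 mm of where it started (value of joint guard above 1.2 rad and velocity of joint guard between -0.05 and 0.05 rad/s and value of joint each of stop_button, start_button below 0.002 m and distance of each of brown_bottle_a, brown_bottle_b, wash_bottle, flask, pipette_bulb, petri_dish from where it was at the start of the episode below 0.03 m and distance of beaker from where it was at the start of the episode below 0.02 m and angle between each of brown_bottle_a, brown_bottle_b, wash_bottle, flask, pipette_bulb, petri_dish, beaker's own z axis and vertical below 0.2 rad); the robot touches nothing.
It fails at once if the green button is pressed (more than 3 mm) (value of joint start_button above 0.003 m).
It fails at once if the guard is gripped or forced (finger force on it above 40 N) (contact force between the fingers and guard above 40 N).
It fails at once if a bystander is pushed away, lifted or carried (beaker over 20 mm, others over 30 mm) (not (distance of brown_bottle_a from where it was at the start of the episode below 0.03 m) or not (distance of brown_bottle_b from where it was at the start of the episode below 0.03 m) or not (distance of wash_bottle from where it was at the start of the episode below 0.03 m) or not (distance of flask from where it was at the start of the episode below 0.03 m) or not (distance of pipette_bulb from where it was at the start of the episode below 0.03 m) or not (distance of petri_dish from where it was at the start of the episode below 0.03 m) or not (distance of beaker from where it was at the start of the episode below 0.02 m)).
It fails at once if a bystander is tipped (over 0.2 rad) (not (angle between brown_bottle_a's own z axis and vertical below 0.2 rad) or not (angle between brown_bottle_b's own z axis and vertical below 0.2 rad) or not (angle between wash_bottle's own z axis and vertical below 0.2 rad) or not (angle between flask's own z axis and vertical below 0.2 rad) or not (angle between pipette_bulb's own z axis and vertical below 0.2 rad) or not (angle between petri_dish's own z axis and vertical below 0.2 rad) or not (angle between beaker's own z axis and vertical below 0.2 rad)).
It also fails if it takes over 64 s, if anything falls off the work surface, if the arm or the gripper's body presses on something with over 40 N, if the wrist force passes 120 N, or if a joint passes its speed limit or range.

## Working session

There is one attempt and no reset: what is moved stays moved. The work goes in short steps, Python scripts to look and compute and a tool call to move; the robot and the scene stay as the last step left them, time stands still between calls to the robot, and variables do not carry over. Pictures are saved under pics/ and viewed, at most 10 in all, crops included, and the job is handed in when it is done.

Besides the shell and the picture viewer there is one more tool, called after "Call:" as a command line: name --argument value ..., lists and objects as JSON in quotes. jog_arm: Moves the arm, as the interface text tells. Its arguments: {"type":"object","properties":{"rows":{"type":"array","items":{"type":"object","properties":{"hand":{"type":"number"},"dp":{"type":"array","items":{"type":"number"}},"twist":{"type":"number"}}}}},"required":["rows"]}

```bash
mkdir -p pics; cat > h.py <<'E'
import numpy as np, cv2
from rig import r, optics, workorder
def snap(n,f=None):
    s=optics.snapshot(n)
    if f: cv2.imwrite('pics/'+f,s['color'][:,:,::-1])
    return s
def ray(s,u,v):
    R=np.array(s['R']);t=np.array(s['t'])
    d=R.T@np.array([(u-s['cx'])/s['fx'],(v-s['cy'])/s['fy'],1.]);return -R.T@t,d
def onz(s,u,v,z):
    c,d=ray(s,u,v);return c+d*(z-c[2])/d[2]
def tri(obs):
    A=np.zeros((3,3));b=np.zeros(3)
    for s,u,v in obs:
        c,d=ray(s,u,v);d=d/np.linalg.norm(d);P=np.eye(3)-np.outer(d,d);A+=P;b+=P@c
    return np.linalg.solve(A,b)
def blobs(s,lo,hi,amin=30):
    h=cv2.cvtColor(s['color'],cv2.COLOR_RGB2HSV);m=cv2.inRange(h,np.array(lo),np.array(hi))
    n,_,st,ce=cv2.connectedComponentsWithStats(m)
    return [(ce[i].round(1).tolist(),st[i].tolist()) for i in range(1,n) if st[i,4]>=amin]
E
python3 - <<'E'
from h import *
for n in('scene','top'):
    s=snap(n,n+'0.png')
    print(n,'red',blobs(s,(0,150,80),(6,255,255)),blobs(s,(174,150,80),(180,255,255)))
    print('yel',blobs(s,(22,130,100),(34,255,255)))
    print('cam',ray(s,320,200))
st=r.sense();print(st['t'],st['ee_pos'],st['tcp_rot'],st['q'])
E
```

```text
scene red [([611.3, 57.2], [606, 55, 10, 5, 37]), ([635.9, 72.7], [632, 70, 8, 6, 40]), ([630.5, 86.0], [626, 84, 10, 5, 41]), ([81.1, 117.4], [75, 113, 13, 10, 95]), ([393.8, 191.7], [390, 189, 9, 7, 50]), ([433.3, 197.1], [429, 194, 9, 8, 54]), ([370.7, 207.3], [367, 204, 9, 8, 56]), ([407.6, 212.5], [404, 209, 9, 8, 58]), ([431.0, 218.4], [424, 215, 20, 11, 47])] []
yel [([303.7, 171.5], [272, 169, 63, 6, 347])]
cam (array([ 1.68429204, -0.00184966,  0.96175356]), array([-0.80692661,  0.01166135, -0.5906204 ]))
top red [([203.5, 157.8], [196, 155, 16, 6, 55]), ([222.7, 223.5], [218, 219, 10, 10, 82]), ([261.5, 232.7], [257, 228, 10, 10, 81]), ([186.4, 252.3], [182, 247, 10, 11, 80]), ([230.3, 263.2], [226, 259, 10, 10, 80])] []
yel [([340.4, 229.5], [304, 226, 73, 7, 296])]
cam (array([0.44488038, 0.01821575, 1.22324043]), array([ 0.13173692, -0.00481036, -0.99134131]))
0.1 [ 0.17429961 -0.62560277  0.19452884] [-3.11107263e+00 -4.25333754e-01  5.34750471e-04] [ 1.2559817   0.4682872  -0.01162718  1.60354614  0.00602043  1.07140965
 -0.05633431]
```

View pics/scene0.png

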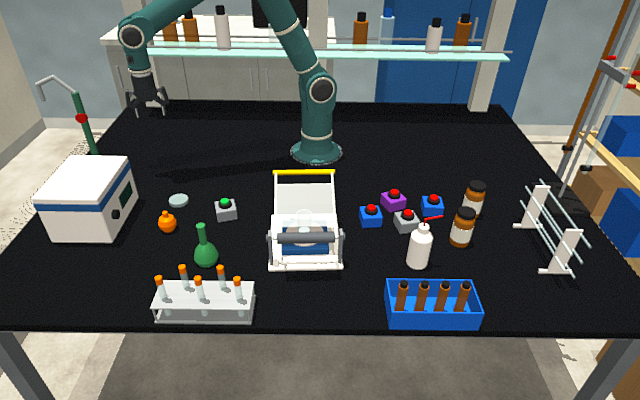

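View pics/top0.png

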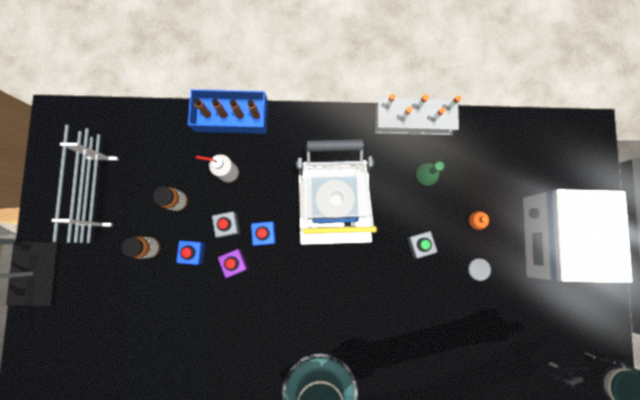

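The scene view shows the grey-box red button at (408,212), between the blue and purple look-alikes, with the yellow bar at (304,172). In the top view they are at (223,224) and (340,230). The green button is on the robot's right.

```bash
python3 - <<'E'
from h import *
s=snap('scene');t=snap('top')
print('red',tri([(s,407.6,212.5),(t,222.7,223.5)]),onz(t,222.7,223.5,.067),onz(s,407.6,212.5,.064))
print('lookalikes',[onz(t,u,v,.067).round(3) for u,v in((261.5,232.7),(230.3,263.2),(186.4,252.3))])
def ends(S):
    h=cv2.cvtColor(S['color'],cv2.COLOR_RGB2HSV);m=cv2.inRange(h,np.array((22,130,100)),np.array((34,255,255)))
    (c,sz,a)=cv2.minAreaRect(cv2.findNonZero(m));b=cv2.boxPoints((c,sz,a));b=b[np.argsort(b[:,0])]
    return b[:2].mean(0),b[2:].mean(0)
es=ends(s);et=ends(t);print(es,et)
for z in(.207,):print('bar top view',[onz(t,*e,z) for e in et],'scene',[onz(s,*e,z) for e in es])
print('tri',tri([(s,*es[0]),(t,*et[1])]),tri([(s,*es[1]),(t,*et[0])]))
print('wash',onz(t,222,168,.15),'bottle',onz(t,167,197,.13))
st=r.sense();R=cv2.Rodrigues(st['tcp_rot'])[0];print(R)
E
```

```text
red [0.5181095 0.3140596 0.0609435] [0.51776017 0.31291516 0.067     ] [0.52216548 0.31258059 0.064     ]
lookalikes [array([0.492, 0.192, 0.067]), array([0.397, 0.283, 0.067]), array([0.427, 0.419, 0.067])]
(array([154.5531 , 262.73425], dtype=float32), array([342.4037 , 191.00952], dtype=float32)) (array([304., 229.], dtype=float32), array([376., 229.], dtype=float32))
bar top view [array([0.4990035, 0.0551594, 0.207    ]), array([ 0.5034979 , -0.14184125,  0.207     ])] scene [array([ 0.92246141, -0.39141885,  0.207     ]), array([0.60526989, 0.08109051, 0.207     ])]
tri [ 0.5805771  -0.3663351  -0.10507818] [0.50359749 0.07330783 0.13581535]
wash [0.67534661 0.30267054 0.15      ] bottle [0.5883237  0.46511563 0.13      ]
[[ 9.63303762e-01  2.68413372e-01 -3.52871598e-04]
 [ 2.68413595e-01 -9.63303235e-01  1.00993654e-03]
 [-6.88418804e-05 -1.06759120e-03 -9.99999428e-01]]
```

Call:
jog_arm --rows '[{"hand": 0,"dp": [2,-1,-6],"twist": 0},{"hand": 0,"dp": [6,-3,-10],"twist": 8},{"hand": 0,"dp": [11,-5,-13],"twist": 15.6},{"hand": 0,"dp": [17,-7,-15],"twist": 15.6},{"hand": 0,"dp": [22,-9,-15.5],"twist": 15.6}]'

```text
t: 0.82
ee_pos: [0.3641, -0.4795, 0.3521]
tcp_rot: [3.139, -0.001, 0.003]
ft_force: [0.2, -1.1, -0.2]
grip_width: 0.0001
grip_force: 0.0
```

```bash
cat > st.py <<'E'
from h import *
s=r.sense();print(s['t'],s['ee_pos'].round(4),s['ft_force'].round(2),s['grip_width']);print(cv2.Rodrigues(s['tcp_rot'])[0].round(3))
E
python3 st.py
```

```text
0.825 [ 0.3641 -0.4795  0.3521] [ 0.16 -1.05 -0.17] 9.383427317557504e-05
[[ 1.    -0.     0.002]
 [-0.    -1.    -0.002]
 [ 0.002  0.002 -1.   ]]
```

Call:
jog_arm --rows '[{"hand": 0,"dp": [3,-5,0],"twist": 0},{"hand": 0,"dp": [6,-10,0],"twist": 0},{"hand": 0,"dp": [9,-15,0],"twist": 0},{"hand": 0,"dp": [10,-21,0],"twist": 0},{"hand": 0,"dp": [10,-27,0],"twist": 0}]'

```text
t: 1.45
ee_pos: [0.4629, -0.208, 0.35]
tcp_rot: [-3.141, -0.001, 0.0]
ft_force: [1.0, 0.4, -0.1]
grip_width: 0.0001
grip_force: 0.0
```

Call:
jog_arm --rows '[{"hand": 0,"dp": [1,-6,0],"twist": 0},{"hand": 0,"dp": [2,-12,0],"twist": 0},{"hand": 0,"dp": [3,-18,0],"twist": 0},{"hand": 0,"dp": [4,-24,0],"twist": 0},{"hand": 0,"dp": [4,-30,0],"twist": 0}]'

```text
t: 2.08
ee_pos: [0.5027, 0.0913, 0.3503]
tcp_rot: [-3.142, 0.001, -0.0]
ft_force: [-0.4, -0.2, -0.2]
grip_width: -0.0001
grip_force: 0.0
```

Call:
jog_arm --rows '[{"hand": 0,"dp": [1,-6,0],"twist": 0},{"hand": 0,"dp": [1.4,-12,0],"twist": 0},{"hand": 0,"dp": [1.4,-18,0],"twist": 0},{"hand": 0,"dp": [1.4,-22,8],"twist": 0},{"hand": 0,"dp": [1.4,-22,13],"twist": 0}]'

```text
t: 2.7
ee_pos: [0.5163, 0.3104, 0.232]
tcp_rot: [-3.139, -0.004, -0.003]
ft_force: [0.1, -1.5, -0.5]
grip_width: -0.0002
grip_force: 0.0
```

```bash
python3 st.py; python3 - <<'E'
from h import *
w=snap('wrist','w1.png');t=snap('top')
print('red wrist',blobs(w,(0,150,80),(6,255,255)))
h=cv2.cvtColor(t['color'],cv2.COLOR_RGB2HSV);m=cv2.inRange(h,np.array((22,130,100)),np.array((34,255,255)))
p=cv2.findNonZero(m)[:,0,:].astype(float)
p=p[(p[:,1]>215)&(p[:,1]<245)&(p[:,0]>295)&(p[:,0]<385)]
a,b=np.polyfit(p[:,0],p[:,1],1);print(a,b,p[:,0].min(),p[:,0].max())
A=onz(t,304,a*304+b,.207);B=onz(t,376.5,a*376.5+b,.207);print(A,B,(A+B)/2,np.degrees(np.arctan2(A[0]-B[0],A[1]-B[1])),np.linalg.norm(A-B))
E
```

```text
2.7 [0.5163 0.3104 0.232 ] [ 0.12 -1.48 -0.46] -0.0002315051577036401
[[ 1.     0.003  0.002]
 [ 0.003 -1.     0.002]
 [ 0.002 -0.002 -1.   ]]
red wrist [([317.6, 173.6], [304, 160, 28, 28, 596]), ([427.5, 196.9], [414, 184, 28, 27, 599]), ([225.7, 249.7], [213, 237, 27, 26, 549])]
-0.0237219926973175 237.60698262770202 304.0 376.0
[0.49519812 0.05505298 0.207     ] [ 0.5044169  -0.14320904  0.207     ] [ 0.49980751 -0.04407803  0.207     ] -2.662220129406069 0.19847622654574326
```

```bash
python3 - <<'E'
from h import *
w=snap('wrist');t=snap('top');s=snap('scene')
b=blobs(w,(0,150,80),(6,255,255));print(b)
print(r.sense()['ee_pos'])
for c,_ in b: print(onz(w,*c,.067))
c=b[0][0]
print(tri([(w,*c),(t,222.7,223.5)]))
print(blobs(t,(0,150,80),(6,255,255)))
E
```

```text
[([312.1, 169.0], [299, 155, 28, 29, 630]), ([424.1, 192.7], [410, 179, 29, 28, 630]), ([218.7, 247.0], [205, 234, 28, 27, 573])]
[0.51791223 0.30761963 0.23494669]
[0.51735044 0.31410694 0.067     ]
[0.49150303 0.19374158 0.067     ]
[0.42769412 0.420079   0.067     ]
[0.51747222 0.31369645 0.06571329]
[([203.1, 157.8], [195, 155, 17, 6, 56]), ([222.8, 223.6], [218, 219, 10, 10, 76]), ([261.6, 232.7], [257, 228, 10, 10, 80]), ([231.6, 262.1], [228, 259, 8, 9, 45])]
```

View pics/w1.png

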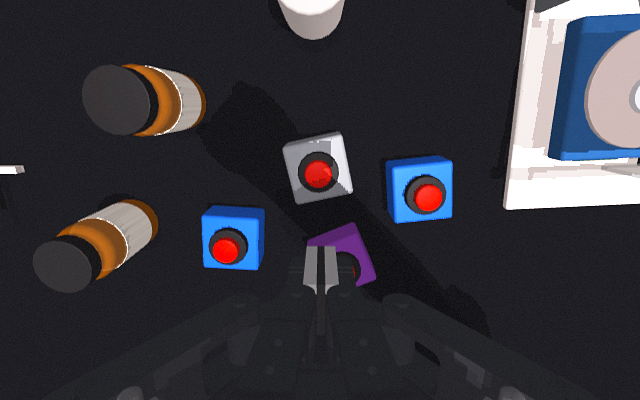

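The wrist view shows the grey box with the red button at (318,174). The look-alikes and the bottles are well clear of the straight path down.

Call:
jog_arm --rows '[{"hand": 0,"dp": [0,-0.5,8],"twist": 0},{"hand": 0,"dp": [0,-0.5,11],"twist": 0},{"hand": 0,"dp": [0,-0.5,11],"twist": 0},{"hand": 0,"dp": [0,-0.5,11],"twist": 0}]'

```text
t: 3.45
ee_pos: [0.519, 0.3136, 0.1265]
tcp_rot: [-3.139, 0.002, -0.008]
ft_force: [-0.1, 0.3, -0.3]
grip_width: 0.0001
grip_force: 0.0
```

Call:
jog_arm --rows '[{"hand": 0,"dp": [-0.1,0,4.5],"twist": 0},{"hand": 0,"dp": [-0.1,0,5.5],"twist": 0},{"hand": 0,"dp": [-0.1,0,6.2],"twist": 0},{"hand": 0,"dp": [-0.1,0,6.6],"twist": 0},{"hand": 0,"dp": [-0.1,0,6.6],"twist": 0}]'

```text
t: 4.08
ee_pos: [0.5162, 0.3128, 0.0575]
tcp_rot: [-3.141, 0.001, -0.002]
ft_force: [0.1, 0.8, 0.7]
grip_width: -0.0001
grip_force: 0.0
```

Call:
jog_arm --rows '[{"hand": 0,"dp": [0,0,0.2],"twist": 0},{"hand": 0,"dp": [0,0,0.4],"twist": 0},{"hand": 0,"dp": [0,0,0.4],"twist": 0}]'

```text
t: 4.45
ee_pos: [0.5156, 0.3124, 0.0526]
tcp_rot: [3.141, -0.001, -0.0]
ft_force: [-0.5, -0.6, -0.8]
grip_width: -0.0001
grip_force: 0.0
```

```bash
python3 st.py; python3 - <<'E'
from h import *
w=snap('wrist','w2.png')
b=blobs(w,(0,150,80),(6,255,255));print(b);print(onz(w,*b[0][0],.067))
for i in range(4):
    snap('top');s=r.sense();print(s['ee_pos'].round(4),s['ft_force'].round(2))
E
```

```text
4.45 [0.5156 0.3124 0.0526] [-0.48 -0.57 -0.78] -0.00011379672573115123
[[ 1.    -0.001 -0.   ]
 [-0.001 -1.    -0.   ]
 [-0.     0.    -1.   ]]
[([317.7, 232.3], [292, 211, 54, 46, 1721]), ([526.3, 278.4], [497, 253, 60, 52, 2299])]
[0.52194986 0.31466259 0.067     ]
[0.5156 0.3125 0.0527] [ 0.77 -0.25 -0.19]
[0.5157 0.3125 0.0528] [-0.27 -0.19 -0.74]
[0.5157 0.3125 0.0528] [ 0.1  -0.67  0.58]
[0.5157 0.3125 0.0528] [ 0.77 -0.43  0.6 ]
```

View pics/w2.png

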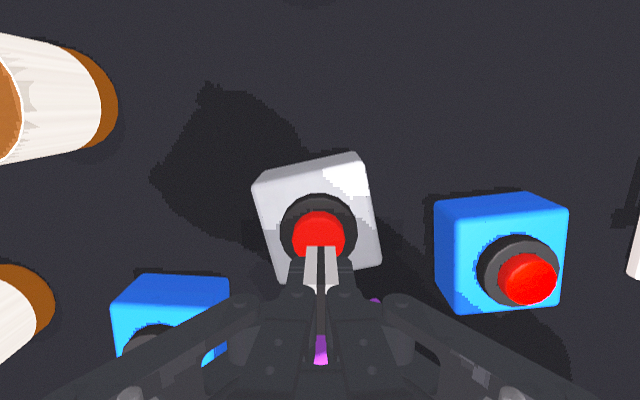

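The wrist view shows the fingertips ending near (320,248), over the front half of the red cap. There is no contact yet, so I'll check where the TCP projects.

```bash
python3 - <<'E'
from h import *
w=snap('wrist');p=r.sense()['ee_pos'];R=np.array(w['R']);t=np.array(w['t'])
for dz in(0,.01,.02,-.01):
  for dx in (0,.011):
    c=R@(p+[dx,0,dz])+t;print(dz,dx,(w['fx']*c[0]/c[2]+w['cx']).round(1),(w['fy']*c[1]/c[2]+w['cy']).round(1))
print('cam',-R.T@t, R.round(3))
b=blobs(w,(0,150,80),(6,255,255));c,bb=b[0]
# cap width: px 54 wide -> distance
print('cap depth from width 30mm', w['fx']*.03/bb[2], 'true depth top', (R@np.array([.517,.314,.067])+t)[2])
q=R@np.array([.5174,.314,.067])+t;print('cap proj',w['fx']*q[0]/q[2]+w['cx'],w['fy']*q[1]/q[2]+w['cy'])
E
```

```text
0 0 321.7 233.1
0 0.011 321.7 215.5
0.01 0 321.8 239.9
0.01 0.011 321.8 221.5
0.02 0 321.9 247.5
0.02 0.011 321.9 228.2
-0.01 0 321.6 226.9
-0.01 0.011 321.6 210.0
cam [0.58940313 0.31359449 0.23148588] [[-0.    -1.     0.002]
 [-0.956  0.001  0.292]
 [-0.292 -0.002 -0.956]]
cap depth from width 30mm 0.18126701986464933 true depth top 0.1784664935702701
cap proj 319.1302743914011 240.10528399654322
```

Call:
jog_arm --rows '[{"hand": 0,"dp": [0.1,-0.1,0.2],"twist": 0},{"hand": 0,"dp": [0.1,-0.1,0.4],"twist": 0},{"hand": 0,"dp": [0.1,-0.1,0.4],"twist": 0}]'

```text
t: 5.12
ee_pos: [0.5165, 0.3134, 0.0485]
tcp_rot: [3.141, -0.001, -0.001]
ft_force: [0.1, 0.4, 0.1]
grip_width: 0.0002
grip_force: 0.0
```

Call:
jog_arm --rows '[{"hand": 0,"dp": [0,0,0.2],"twist": 0},{"hand": 0,"dp": [0,0,0.4],"twist": 0},{"hand": 0,"dp": [0,0,0.4],"twist": 0}]'

```text
t: 5.5
ee_pos: [0.5165, 0.3133, 0.0445]
tcp_rot: [3.141, -0.001, -0.001]
ft_force: [0.3, -0.4, -0.7]
grip_width: -0.0002
grip_force: 0.0
```

```bash
python3 - <<'E'
from h import *
w=snap('wrist','w3.png')
print(blobs(w,(0,150,80),(6,255,255)))
for i in range(3):
    snap('top');s=r.sense();print(s['ee_pos'].round(4),s['ft_force'].round(2))
E
```

```text
[([319.6, 236.3], [292, 217, 56, 40, 1512]), ([536.4, 287.4], [506, 261, 62, 54, 2500])]
[0.5167 0.3135 0.0447] [ 0.11 -0.81 -0.14]
[0.5167 0.3135 0.0448] [0.38 0.16 0.33]
[0.5167 0.3135 0.0448] [-0.35 -0.33  0.21]
```

View pics/w3.png

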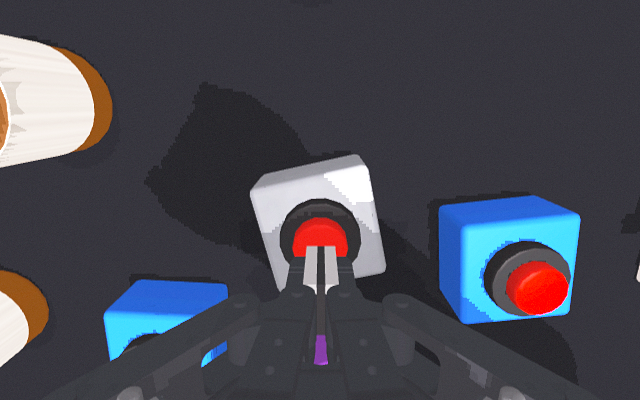

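No contact yet: the cap still protrudes from its collar as much as the untouched look-alike's does. I'll keep stepping down while watching the force.

Call:
jog_arm --rows '[{"hand": 0,"dp": [0,0,0.2],"twist": 0},{"hand": 0,"dp": [0,0,0.4],"twist": 0},{"hand": 0,"dp": [0,0,0.4],"twist": 0}]'

```text
t: 6.08
ee_pos: [0.5165, 0.3134, 0.0405]
tcp_rot: [3.141, -0.001, -0.001]
ft_force: [0.1, 0.3, -0.1]
grip_width: 0.0003
grip_force: 0.0
```

```bash
python3 - <<'E'
from h import *
s=snap('scene');t=snap('top')
a=cv2.resize(s['color'][150:250,350:450],(500,500),interpolation=cv2.INTER_CUBIC)
w=snap('wrist');b=w['color'][170:300,240:400];b=cv2.resize(b,(300,244))
o=np.zeros((500,800,3),np.uint8);o[:,:500]=a;o[:244,500:]=b
cv2.imwrite('pics/c4.png',o[:,:,::-1])
p=r.sense()['ee_pos']
for S in(s,):
  for q in(p,p+[0,0,.02],np.array([.5174,.314,.067])):
    c=S['R']@q+S['t'];print(S['fx']*c[0]/c[2]+S['cx'],S['fy']*c[1]/c[2]+S['cy'])
print(r.sense()['joint_efforts'].round(2))
E
```

```text
406.67217060825647 216.87351376925992
407.4814036866937 212.26654687532246
407.911938559901 210.94517582842326
[ 0.000e+00 -5.340e+01 -7.760e+00 -1.879e+01  1.000e-02  0.000e+00
 -0.000e+00]
```

View pics/c4.png

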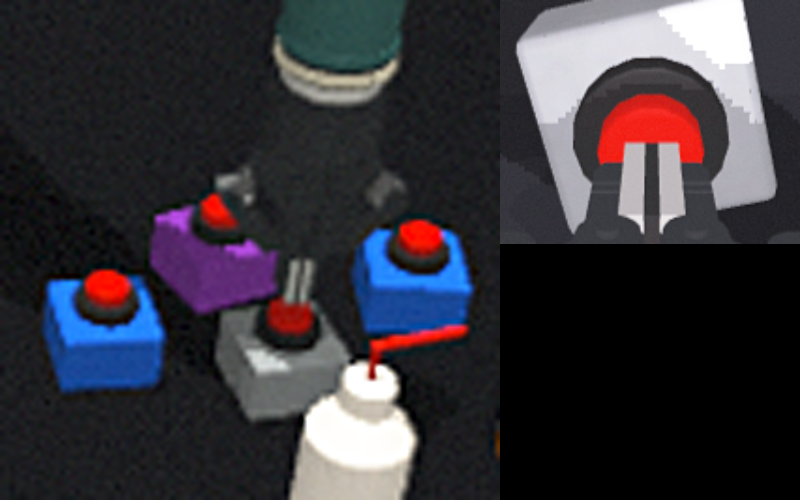

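The scene crop shows the fingertips only just reaching the cap top, at about (410,210). So the real tips sit about 27 mm above the reported TCP. I'll continue down in small steps.

Call:
jog_arm --rows '[{"hand": 0,"dp": [0,0,0.2],"twist": 0},{"hand": 0,"dp": [0,0,0.4],"twist": 0},{"hand": 0,"dp": [0,0,0.4],"twist": 0}]'

```text
t: 6.6
ee_pos: [0.5165, 0.3133, 0.0365]
tcp_rot: [3.141, -0.001, -0.001]
ft_force: [-0.4, -0.3, -0.0]
grip_width: 0.0001
grip_force: 0.0
```

Call:
jog_arm --rows '[{"hand": 0,"dp": [0,0,0.2],"twist": 0},{"hand": 0,"dp": [0,0,0.4],"twist": 0},{"hand": 0,"dp": [0,0,0.4],"twist": 0}]'

```text
t: 6.98
ee_pos: [0.5165, 0.3133, 0.0325]
tcp_rot: [3.141, -0.001, -0.001]
ft_force: [0.1, 0.4, 0.4]
grip_width: -0.0002
grip_force: 0.0
```

```bash
python3 - <<'E'
from h import *
s=snap('scene');w=snap('wrist')
a=cv2.resize(s['color'][190:240,380:430],(400,400),interpolation=cv2.INTER_CUBIC)
b=cv2.resize(w['color'][170:300,240:400],(400,325))
o=np.zeros((400,800,3),np.uint8);o[:,:400]=a;o[:325,400:]=b
cv2.imwrite('pics/c5.png',o[:,:,::-1])
print(blobs(w,(0,150,80),(6,255,255)));print(r.sense()['joint_efforts'].round(2),r.sense()['moment'])
print((w['R'].T@-w['t']))
E
```

```text
[([319.6, 240.8], [290, 225, 60, 36, 1170]), ([550.9, 299.7], [518, 271, 67, 59, 2877])]
[ 1.000e-02 -5.370e+01 -7.770e+00 -1.846e+01  1.000e-02  0.000e+00
 -0.000e+00] [ 0.01020952 -0.01065964 -0.01656134]
[0.59035095 0.31454934 0.21131373]
```

View pics/c5.png

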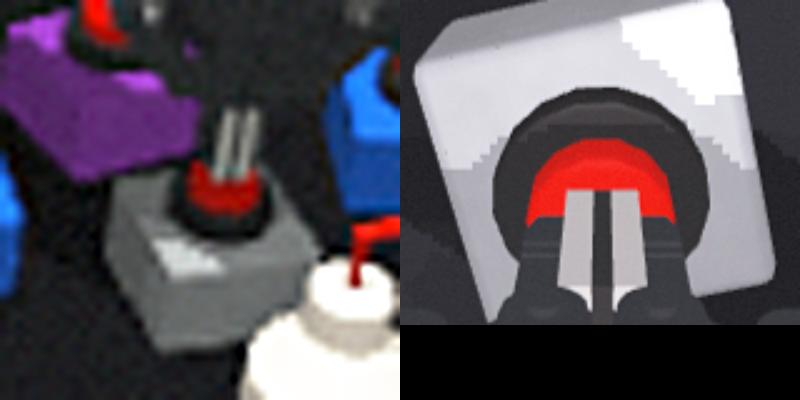

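Call:
jog_arm --rows '[{"hand": 0,"dp": [0,0,0.2],"twist": 0},{"hand": 0,"dp": [0,0,0.3],"twist": 0},{"hand": 0,"dp": [0,0,0.3],"twist": 0}]'

```text
t: 7.45
ee_pos: [0.5168, 0.3136, 0.0299]
tcp_rot: [-3.141, 0.001, -0.0]
ft_force: [0.2, -0.4, 2.2]
grip_width: 0.0
grip_force: 1.0
```

Contact at a reported z of about 0.030. Now I'll press through the 6 mm of travel.

Call:
jog_arm --rows '[{"hand": 0,"dp": [0,0,0.3],"twist": 0},{"hand": 0,"dp": [0,0,0.5],"twist": 0},{"hand": 0,"dp": [0,0,0.5],"twist": 0}]'

```text
t: 7.82
ee_pos: [0.5169, 0.3137, 0.0252]
tcp_rot: [-3.142, 0.001, -0.001]
ft_force: [-0.7, -1.2, 6.4]
grip_width: 0.0001
grip_force: 3.2
```

Call:
jog_arm --rows '[{"hand": 0,"dp": [0,0,0.1],"twist": 0},{"hand": 0,"dp": [0,0,0.1],"twist": 0}]'

```text
t: 8.07
ee_pos: [0.5169, 0.3137, 0.0251]
tcp_rot: [3.141, -0.001, 0.001]
ft_force: [-3.4, -2.7, 12.9]
grip_width: 0.0001
grip_force: 6.4
```

```bash
python3 - <<'E'
from h import *
w=snap('wrist');p=r.sense()['ee_pos'];print(p,r.sense()['ft_force'])
c,d=ray(w,321,247)
for z in(.061,.067):print(onz(w,321,247,z)-p)
R=w['R'];print('tcp->cam',-R.T@w['t']-p)
E
```

```text
[0.51695407 0.31366868 0.02509377] [-2.7445964  -2.28025797 12.893614  ]
[0.00759141 0.00055893 0.03590623]
[0.01036186 0.00058329 0.04190623]
tcp->cam [0.0735554  0.00113904 0.17876495]
```

The button is at its stop: 12.9 N with no further travel. Retreating upward and moving over in front of the bar.

Call:
jog_arm --rows '[{"hand": 0,"dp": [0,0,-5],"twist": 0},{"hand": 0,"dp": [0,0,-11],"twist": 0},{"hand": 0,"dp": [0,0,-17],"twist": 0},{"hand": 0,"dp": [0,0,-22.5],"twist": 0},{"hand": 0,"dp": [-2,5,-22.5],"twist": 0}]'

```text
t: 8.75
ee_pos: [0.4985, 0.268, 0.2532]
tcp_rot: [-3.135, -0.007, -0.012]
ft_force: [-0.3, -1.2, -0.4]
grip_width: -0.0001
grip_force: 0.0
```

Call:
jog_arm --rows '[{"hand": 0,"dp": [-2,5,0],"twist": 0},{"hand": 0,"dp": [-4,11,0],"twist": 0},{"hand": 0,"dp": [-6.5,17,0],"twist": 0},{"hand": 0,"dp": [-6.5,23,0],"twist": 0},{"hand": 0,"dp": [-6.5,29,0],"twist": 0}]'

```text
t: 9.38
ee_pos: [0.4307, -0.0286, 0.2488]
tcp_rot: [3.141, -0.001, 0.001]
ft_force: [1.8, 0.4, -0.2]
grip_width: -0.0001
grip_force: 0.0
```

Call:
jog_arm --rows '[{"hand": 0,"dp": [0,2,0],"twist": 0},{"hand": 0,"dp": [0,2,0],"twist": 0},{"hand": 0,"dp": [0,2,0],"twist": 0}]'

```text
t: 9.75
ee_pos: [0.4314, -0.0451, 0.2486]
tcp_rot: [-3.141, -0.002, 0.001]
ft_force: [-0.2, -0.0, -0.9]
grip_width: -0.0002
grip_force: 0.0
```

```bash
python3 - <<'E'
from h import *
s=r.sense();print(s['t'],s['ee_pos'].round(4),s['ft_force'].round(2))
w=snap('wrist','w6.png')
h=cv2.cvtColor(w['color'],cv2.COLOR_RGB2HSV);m=cv2.inRange(h,np.array((22,130,100)),np.array((34,255,255)))
p=cv2.findNonZero(m)[:,0,:]
print(p.min(0),p.max(0))
for u in range(150,500,50):
    q=p[p[:,0]==u][:,1]
    if len(q): print(u,q.min(),q.max(),onz(w,u,(q.min()+q.max())/2,.207).round(4))
E
```

```text
9.75 [ 0.4314 -0.0451  0.2486] [-0.18 -0.   -0.87]
[157  95] [472 135]
200 109 133 [0.4933 0.0346 0.207 ]
250 107 130 [0.4949 0.0018 0.207 ]
300 105 127 [ 0.4965 -0.031   0.207 ]
350 102 125 [ 0.4982 -0.0636  0.207 ]
400 99 122 [ 0.5001 -0.096   0.207 ]
450 98 121 [ 0.5008 -0.1285  0.207 ]
```

View pics/w6.png

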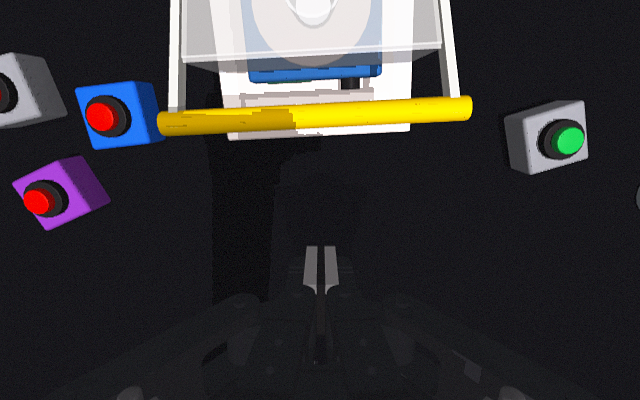

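The wrist view shows the lowered bar at rows 98 to 133, centred at about (0.4975, -0.047). The fingers are centred in front of it with nothing between. Lowering in front of the bar.

Call:
jog_arm --rows '[{"hand": 0,"dp": [0,0,5],"twist": 0},{"hand": 0,"dp": [0,0,9.2],"twist": 0},{"hand": 0,"dp": [2,0,9.2],"twist": 0},{"hand": 0,"dp": [4,0,9.2],"twist": 0},{"hand": 0,"dp": [4,0,9.2],"twist": 0}]'

```text
t: 10.42
ee_pos: [0.4725, -0.0447, 0.1566]
tcp_rot: [-3.14, -0.003, -0.0]
ft_force: [-1.6, 0.6, -0.7]
grip_width: -0.0001
grip_force: 0.0
```

Call:
jog_arm --rows '[{"hand": 0,"dp": [1.0,0,0],"twist": 0},{"hand": 0,"dp": [1.7,0,-0.6],"twist": 0},{"hand": 0,"dp": [2.4,0,-1.7],"twist": 0},{"hand": 0,"dp": [3.0,0,-2.8],"twist": 0},{"hand": 0,"dp": [3.5,0,-3.5],"twist": 0}]'

```text
t: 11.05
ee_pos: [0.4974, -0.0446, 0.1908]
tcp_rot: [-3.141, -0.002, 0.031]
ft_force: [-24.0, 4.2, 14.5]
grip_width: -0.0001
grip_force: 12.5
```

```bash
python3 - <<'E'
from h import *
s=r.sense();print(s['t'],s['ee_pos'].round(4),s['ft_force'].round(2))
w=snap('wrist','w7.png')
E
```

```text
11.05 [ 0.4974 -0.0446  0.1908] [-23.97   4.15  14.48]
```

View pics/w7.png

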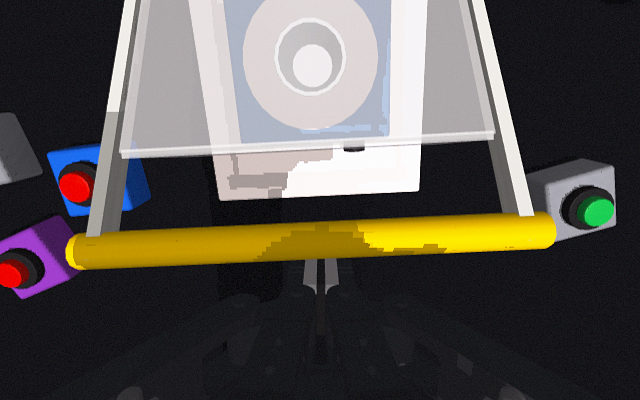

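The wrist view shows the bar at rows 215 to 265, already lifting, with the fingertips in front of and below it. The force says I'm pushing back too much compared with up, so next I'll go mostly upward.

Call:
jog_arm --rows '[{"hand": 0,"dp": [0,0,-0.6],"twist": 0},{"hand": 0,"dp": [0,0,-1.0],"twist": 0}]'

```text
t: 11.35
ee_pos: [0.5052, -0.0453, 0.2019]
tcp_rot: [-3.141, -0.002, 0.003]
ft_force: [-1.5, 0.7, 0.3]
grip_width: -0.0001
grip_force: 0.4
```

Call:
jog_arm --rows '[{"hand": 0,"dp": [0.8,0,-1.2],"twist": 0},{"hand": 0,"dp": [1.5,0,-2.1],"twist": 0},{"hand": 0,"dp": [2.2,0,-2.9],"twist": 0},{"hand": 0,"dp": [3.0,0,-3.7],"twist": 0}]'

```text
t: 11.85
ee_pos: [0.5372, -0.0467, 0.2393]
tcp_rot: [3.141, -0.001, 0.001]
ft_force: [-1.2, -0.5, -0.9]
grip_width: -0.0003
grip_force: 0.3
```

Call:
jog_arm --rows '[{"hand": 0,"dp": [1.1,0,-0.8],"twist": 0},{"hand": 0,"dp": [2.3,0,-1.6],"twist": 0},{"hand": 0,"dp": [3.5,0,-2.3],"twist": 0},{"hand": 0,"dp": [4.7,-0.2,-2.9],"twist": 0}]'

```text
t: 12.35
ee_pos: [0.5846, -0.0449, 0.2681]
tcp_rot: [3.141, -0.002, 0.001]
ft_force: [-0.1, 0.1, 0.1]
grip_width: 0.0
grip_force: 0.2
```

Call:
jog_arm --rows '[{"hand": 0,"dp": [1.3,0,-0.6],"twist": 0},{"hand": 0,"dp": [2.6,0,-1.2],"twist": 0},{"hand": 0,"dp": [4.0,-0.2,-1.6],"twist": 0},{"hand": 0,"dp": [5.4,-0.2,-2.0],"twist": 0},{"hand": 0,"dp": [6.8,-0.3,-2.3],"twist": 0}]'

```text
t: 12.98
ee_pos: [0.6527, -0.0416, 0.2908]
tcp_rot: [3.142, -0.001, 0.001]
ft_force: [-0.3, 0.5, 0.6]
grip_width: -0.0001
grip_force: 0.0
```

```bash
python3 - <<'E'
from h import *
for i in range(4):
  t=snap('top'); s=snap('scene'); 
  print(r.sense()['t'],r.sense()['ee_pos'].round(3),r.sense()['ft_force'].round(1),blobs(t,(22,130,100),(34,255,255)),blobs(s,(22,130,100),(34,255,255)))
# expected scene row of bar vs guard angle
H=np.array([.705,-.037,.110])
for th in(0,.6,.72,.9,1.1,1.3):
  f=np.radians(25)+th;q=H+[-.23*np.cos(f),0,.23*np.sin(f)];c=s['R']@q+s['t'];print(th,s['fx']*c[0]/c[2]+s['cx'],s['fy']*c[1]/c[2]+s['cy'])
E
```

```text
13.075 [ 0.653 -0.041  0.291] [-1.  -0.3  0.2] [([307.3, 154.1], [298, 151, 21, 7, 117])] [([303.8, 167.7], [268, 164, 75, 8, 483])]
13.175 [ 0.652 -0.041  0.29 ] [-0.6 -0.2 -0.5] [([312.9, 145.8], [297, 143, 34, 8, 212])] [([303.9, 171.9], [267, 169, 77, 7, 509])]
13.275 [ 0.651 -0.042  0.291] [0.7 0.3 0.9] [([311.4, 136.3], [297, 132, 30, 9, 226])] [([305.7, 178.1], [267, 175, 78, 8, 486])]
13.375 [ 0.651 -0.042  0.291] [-0.1  0.2 -0.2] [([310.9, 127.5], [297, 124, 29, 8, 222])] [([305.5, 180.1], [267, 177, 78, 8, 478])]
0 304.4878938466659 171.13096309558688
0.6 303.52519788524035 158.7626767355512
0.72 303.2534472976591 159.370396462146
0.9 302.8064979826419 162.55456298745423
1.1 302.2691151044071 169.434307576926
1.3 301.71234238503246 179.8286782633606
```

The guard swung on and rests at about 1.30. Retreating back and up.

Call:
jog_arm --rows '[{"hand": 0,"dp": [-3,0,0],"twist": 0},{"hand": 0,"dp": [-8,0,-2],"twist": 0},{"hand": 0,"dp": [-13,0,-5],"twist": 0},{"hand": 0,"dp": [-18,0,-8],"twist": 0},{"hand": 0,"dp": [-18,0,-8],"twist": 0}]'

```text
t: 14.0
ee_pos: [0.4702, -0.0416, 0.3743]
tcp_rot: [3.138, -0.002, 0.01]
ft_force: [-0.3, -0.3, 0.3]
grip_width: 0.0005
grip_force: 0.0
```

Call:
jog_arm --rows '[{"hand": 0,"dp": [0,0,0],"twist": 0},{"hand": 0,"dp": [0,0,0],"twist": 0},{"hand": 0,"dp": [0,0,0],"twist": 0},{"hand": 0,"dp": [0,0,0],"twist": 0}]'

```text
t: 14.5
ee_pos: [0.4717, -0.0414, 0.37]
tcp_rot: [-3.141, 0.0, 0.002]
ft_force: [-0.6, -0.4, -0.4]
grip_width: 0.0002
grip_force: 0.0
```

```bash
python3 - <<'E'
from h import *
s=snap('scene','end.png');print(blobs(s,(22,130,100),(34,255,255)),r.sense()['ee_pos'],r.sense()['t'])
E
```

```text
[([305.6, 180.1], [267, 177, 78, 8, 481])] [ 0.47166409 -0.04139574  0.37016863] 14.55
```

View pics/end.png

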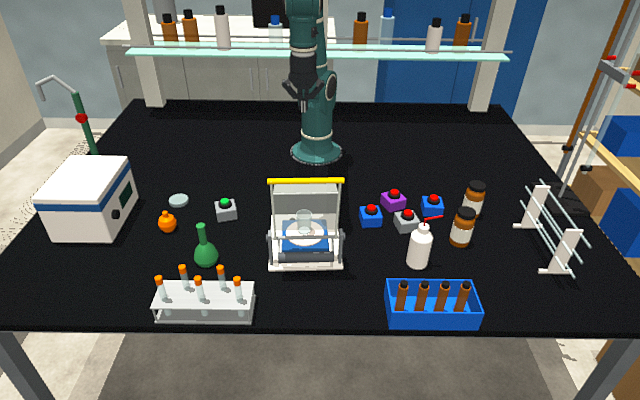

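The final view shows the guard raised with its bar at (306,180), the beaker standing and everything else where it was. The arm is clear.

```bash
python3 -c "
from rig import workorder;print(workorder.close_job())"
```

```text
the job is handed in; nothing more can be done
None
```

The red button was pressed to its stop, then the guard was pushed past its balance point. It rests fully raised by itself, nothing else on the bench was moved, and the job is handed in (no verdict came back).

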